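# Seat a necked shaft against the stop of a V-rail length fixture

### The arm

A 6-joint arm with a two-finger parallel gripper is mounted at the origin on the work surface. World frame = base frame: x ahead of the robot, y to its left, z up, the work surface at z = 0. Lengths are in m, angles in rad, forces in N, time in s.
With the tool pointing down it reaches from about 0.375 to 0.925 m from the base axis. Payload 5.7 kg.
Tool frame: the origin (TCP) lies between the finger pads; the fingertips stand 17 mm ahead of it and the grasp point (between the pads) lies 2 mm behind it (ctrl.tcp_to_tips is the z of the fingertips in the tool frame, in m); z points along the fingers, x is the direction in which the jaws open and shut, and the axes are right-handed (so a half turn about z gives the same grasp; the last joint's range is limited). The gripper opens to 88 mm and grips with 3 to 60 N. Pads are 20 mm wide; open, the fingers measure 115 mm over their backs; the gripper's body (75 mm by 178 mm) begins 61 mm behind the grasp point.
Start: joints at [1.05, 0.359, 1.51, -0, 1.272, -0.115], TCP at [0.237, 0.551, 0.24] pointing down, gripper open.
Joint ranges: [-2.97, 2.97], [-1.01, 2.36], [0.21, 2.38], [-0.96, 4.11], [0.2, 2.71], [-2.98, 2.98]. Speed limits (rad/s): [2.39, 2.39, 3.14, 3.14, 3.14, 3.14].

### API

Orientations are given as a 3x3 rotation matrix whose columns are the frame's x, y, z axes.
In Python, from plant import ctrl, cams gives the robot as it stands.
- The arm moves only by the tool move_arm, never from a script. Its argument "motion" is a list of rows, each an object of numbers: "x", "y", "z": the shift along the tool's x, y, z in cm; "turn": the turn about the tool's z in degrees; "grip": the opening, from -1 (shut) to 1 (fully open). In form: [{"x": .., "y": .., "z": .., "turn": .., "grip": ..}, ...]. A call has 1 to 12 rows; each row is the pose to reach, as a shift and turn from the pose measured when the call began, along the tool's axes at that moment; what a row does not reach only later rows make up. A row lasts 1/8 s, in which the tool goes at most 62.5 mm and 10.7 degrees, less where a joint would pass 70% of its speed; a pose out of reach is approached as far as the arm can. A call with a gripper value outside its range is refused whole. The fingers move at their own pace and stop on an object; "grip_force" is the grip in N (left out, the last holds). Time passes only in rows, so rows that repeat a pose let the fingers close. It gives the time, the measured TCP pose, the force and the opening at its end, in the units of the state.
- ctrl.read_state(): the state, without advancing time (a new reading comes with each control period).
- cams.read_camera(name): name is "side" or "top" or "wrist"; returns the picture (400x640x3 uint8, red, green, blue); there is no depth.
- cams.camera_info(name): a dict with "K" (3x3 intrinsics, pixels), "R" (3x3) and "t" (3): a world point X has camera coordinates R X + t. Camera axes: x right, y down, z forward; pixel columns grow to the right and rows downward; lengths in m; the calibration is good to about 2 mm. A picture is of the moment at which its call begins: read the wrist's pose just before it. camera_info takes no time and is no camera call; for the wrist camera it gives the pose at the moment of the call.
- ctrl.hand_in(): hands the job in, once; it reports no verdict.
The state is a dict: "clock": time; "q": joint angles; "joint_vel": joint speeds; "joint_torque": joint torques, N m; "tcp_pos": TCP position; "tcp_rot": TCP orientation; "force": force on the tool from outside, world axes, zero at the start; "ft_torque": the same for the moment, N m; "width": finger opening in m.
Only numpy, scipy, OpenCV 4.12 (cv2) and the standard library are available. Lean on these libraries where they do the work, as an engineer would, in place of code of your own. Each camera call takes 0.05 s, during which the arm holds its last target.

### The job

Take the shaft with the thin neck out of the wooden rack and lay it in the V-groove of the length fixture, neck towards the stop screw and well short of it. Then slide it along the groove until the end of the neck touches the tip of the stop screw, gently: never press on the stop with more than 20 N (about 2 kg). Leave it lying there, touching the screw, and leave the other two rods in their rack slots.

Things in the scene. Friction and masses are not known exactly. Their poses are not given: they have to be found in the camera images.
- shaft: aluminium shaft to be gauged, 0.26 to 0.46 kg: round body 32 mm thick, 130 mm long, with a neck 16 mm thick, 20 mm long at its +x end. Origin on its axis, mid-length of the thick body; x along the axis to the neck. Neck end at x = +85 mm, flat rear face at x = -65 mm. Starts in one of the rack's three slots, axis level, 53 mm above the bench, neck towards +y (robot's left).
- shaft_front (a point): centre of the end face of the shaft's neck, on its axis
- rack: fixed wooden rack, 130 x 230 mm, origin mid-underside; three V-slots along its x, 70 mm apart (y = -70, 0, +70 mm), cut in two combs 14 mm thick at x = -40 and +40 mm, rising to 48 mm above the bench; base board 10 mm thick. Between the combs there is room for fingers.
- plain_rod: another aluminium rod in the rack, 32 mm thick, 120 mm long, no neck; origin at its middle. To be left in its slot.
- thin_rod: another aluminium rod in the rack, 24 mm thick, 150 mm long, no neck; origin at its middle. To be left in its slot.
- fixture: fixed length fixture, base plate 320 x 90 x 12 mm, origin mid-underside; x along the groove to the stop. A narrow steel rail (28 mm wide, x = -150 to +90 mm, over y = 0) has an open 90 degree V-groove in its top: groove bottom 48 mm, lips 60 mm above the bench. With its origin at x = -55 mm the shaft lies well short of the stop. It slides with 2 to 5 N of friction.
- groove (a point): point on the line where the seated shaft's axis lies, 70.6 mm above the bench, at x = -55 mm, y = 0 of the fixture: a good place for the shaft's origin when laying it in. The shaft overhangs the rail by 2 mm each side, so fingers holding it can straddle the rail; fingertips no more than 9 mm below the shaft's axis stay above the rail's lips.
- stop: stop block at the +x end of the fixture, 50 mm wide, 95 mm high. Origin on the groove's axis line, on the block's face towards the groove (fixture x = +110 mm); its x points away from the groove. A rigid, locked screw, 12 mm thick, round-tipped, sticks out along that line towards the shaft. Its tip is 15 to 45 mm in front of the face, different each time, not reported: feel or see it.
Not all that is in view belongs to the job. Leave any blue or purple look-alike of the shaft alone.

How it is judged:
By the outcome, as a careful person would: the job done as asked, in the order asked, and still so for the second after the job is handed in, with the robot touching nothing.
It also fails if it takes over 61 s, if anything falls off the work surface, if the arm or the gripper's body presses on something with over 40 N, if the wrist force passes 120 N, or if a joint passes its speed limit or range.

## Working session

There is one attempt and no reset: what is moved stays moved. The work goes in short steps, Python scripts to look and compute and a tool call to move; the robot and the scene stay as the last step left them, time stands still between calls to the robot, and variables do not carry over. Pictures are saved under pics/ and viewed, and the job is handed in when it is done.

Besides the shell and the picture viewer there is one more tool, called after "Emit:" as name([rows], argument=value, ...), one row to a line, values as JSON. move_arm: Moves the arm, as the interface text tells. Its arguments: {"type":"object","properties":{"motion":{"type":"array","items":{"type":"object","properties":{"x":{"type":"number"},"y":{"type":"number"},"z":{"type":"number"},"turn":{"type":"number"},"grip":{"type":"number"}}}},"grip_force":{"type":"number"}},"required":["motion"]}

```bash
ls; mkdir -p pics
python3 - <<'E'
from plant import ctrl, cams
import cv2
for n in ["top","side","wrist"]:
    im=cams.read_camera(n); cv2.imwrite(f"pics/{n}0.png",im[:,:,::-1])
    i=cams.camera_info(n); print(n,i)
print(ctrl.read_state(), ctrl.tcp_to_tips)
E
```

```text
pics
top {'K': array([[395.0577388 ,   0.        , 317.52179493],
       [  0.        , 395.0577388 , 202.20923477],
       [  0.        ,   0.        ,   1.        ]]), 'R': array([[-0.00785949, -0.9999083 ,  0.01102845],
       [-0.99271054,  0.00647554, -0.12034886],
       [ 0.1202664 , -0.01189394, -0.9926704 ]]), 't': array([-0.06483015,  0.50852059,  1.01643529])}
side {'K': array([[381.58974466,   0.        , 327.98607652],
       [  0.        , 381.58974466, 197.36441053],
       [  0.        ,   0.        ,   1.        ]]), 'R': array([[ 0.84812533, -0.52959076,  0.01473295],
       [-0.36221485, -0.59992285, -0.71336735],
       [ 0.38663139,  0.59968843, -0.7006354 ]]), 't': array([-0.43074622,  0.2085291 ,  0.85800046])}
wrist {'K': array([[354.02539837,   0.        , 318.93979393],
       [  0.        , 354.02539837, 202.131025  ],
       [  0.        ,   0.        ,   1.        ]]), 'R': array([[ 0.39590037,  0.91829197, -0.00165905],
       [ 0.88346102, -0.38038969,  0.27349646],
       [ 0.25051852, -0.10974306, -0.96187158]]), 't': array([-0.60065501, -0.03299698,  0.39221972])}
{'clock': 0.15, 'q': array([ 1.04989353e+00,  3.59341958e-01,  1.51118224e+00, -2.54806199e-05,
        1.27248825e+00, -1.15094495e-01]), 'joint_vel': array([-0.00039113,  0.00080128, -0.00402183,  0.00080582, -0.00019657,
       -0.00021695]), 'joint_torque': array([ 1.36378978e-03, -5.15758574e+01, -2.71007484e+01,  6.74524158e-02,
        3.07120790e-02, -9.53949871e-05]), 'tcp_pos': array([0.23661521, 0.55082235, 0.23900185]), 'tcp_rot': array([[ 3.94754161e-01,  9.18786527e-01, -6.85458309e-04],
       [ 9.18785696e-01, -3.94754731e-01, -1.24361449e-03],
       [-1.41320415e-03, -1.38867294e-04, -9.99998992e-01]]), 'force': array([ 0.13414563, -0.73369436,  0.0442172 ]), 'ft_torque': array([ 0.03915442, -0.00235202,  0.05634402]), 'width': 0.08809102666875956} 0.017
```

View pics/top0.png

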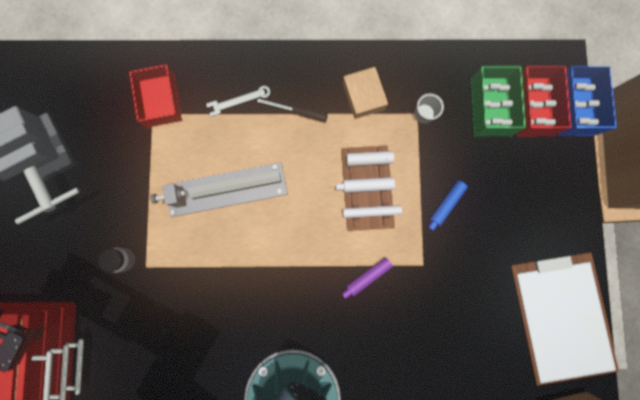

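View pics/side0.png

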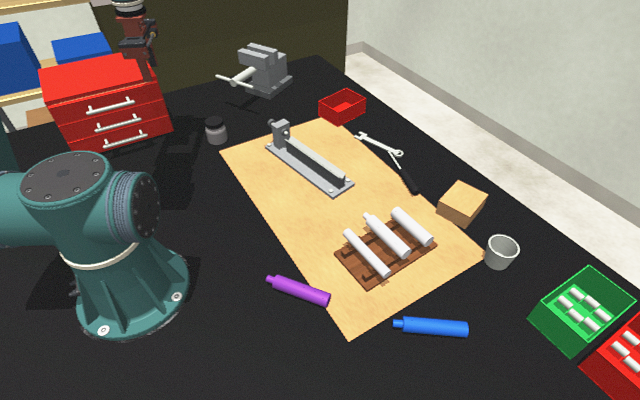

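The shaft, with its neck, is in the middle slot at about (336,187) to (395,184) in the top view. The stop is at the left end of the fixture, at about (175,195). I'll zoom in to measure both.

Run:
```python
import cv2
im=cv2.imread("pics/top0.png")
cv2.imwrite("pics/zt1.png",cv2.resize(im[150:230,145:305],None,fx=5,fy=5,interpolation=cv2.INTER_CUBIC))
cv2.imwrite("pics/zt2.png",cv2.resize(im[140:235,325:420],None,fx=6,fy=6,interpolation=cv2.INTER_CUBIC))
im=cv2.imread("pics/side0.png")
cv2.imwrite("pics/zs1.png",cv2.resize(im[110:200,255:365],None,fx=6,fy=6,interpolation=cv2.INTER_CUBIC))
```

```text
(no output)
```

View pics/zt1.png

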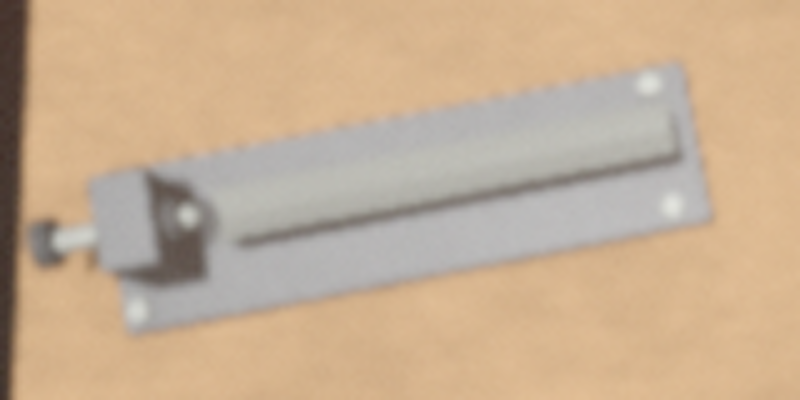

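View pics/zt2.png

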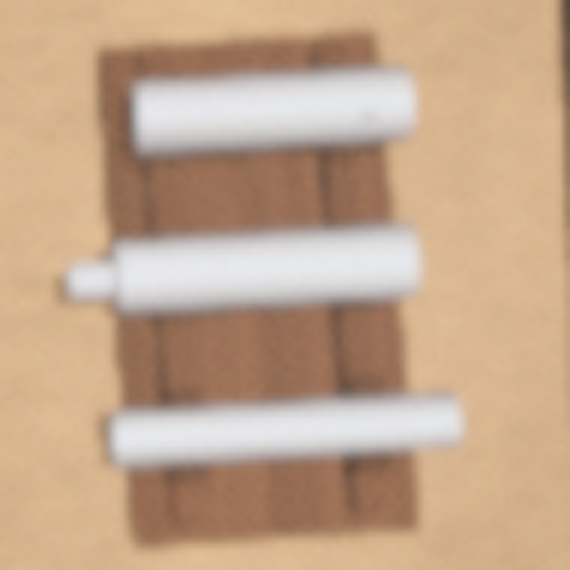

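View pics/zs1.png

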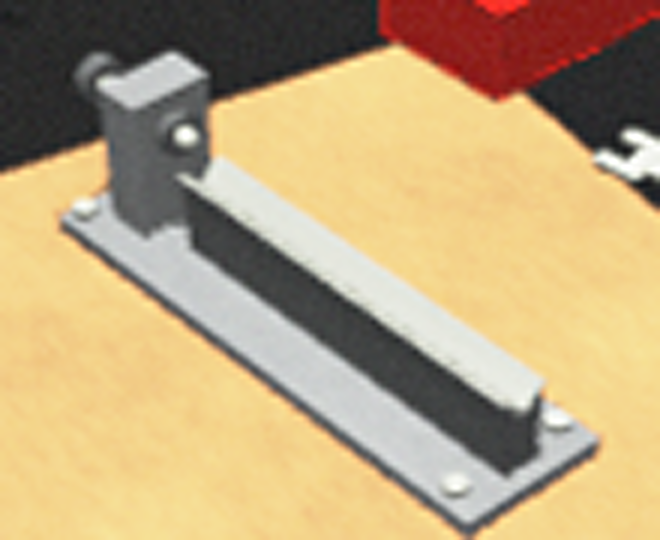

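```bash
cat > h.py <<'E'
import numpy as np
from plant import ctrl, cams
from scipy.optimize import least_squares
def proj(n,X,I=None):
    I=I or cams.camera_info(n); p=I["K"]@(I["R"]@np.asarray(X,float)+I["t"]); return p[:2]/p[2]
def pose(x,y,a,P):
    c,s=np.cos(a),np.sin(a); return [x+c*P[0]-s*P[1],y+s*P[0]+c*P[1],P[2]]
def fit(obs,x0):
    I={n:cams.camera_info(n) for n in ("top","side")}
    f=lambda v:np.concatenate([proj(n,pose(*v[:3],P),I[n])-uv for n,P,uv in obs])
    r=least_squares(f,x0,loss="soft_l1"); return r.x,r.fun.reshape(-1,2)
def ray(n,uv,z,I=None):
    I=I or cams.camera_info(n); d=I["R"].T@np.linalg.inv(I["K"])@np.array([*uv,1]); c=-I["R"].T@I["t"]
    return c+d*(z-c[2])/d[2]
E
python3 - <<'E'
from h import *
T=lambda u,v:np.array([(u+.5)/5-.5+145,(v+.5)/5-.5+150])
T2=lambda u,v:np.array([(u+.5)/6-.5+325,(v+.5)/6-.5+140])
S=lambda u,v:np.array([(u+.5)/6-.5+255,(v+.5)/6-.5+110])
# robot side = fixture? stop dir ~ +y => fixture y ~ -x
# fixture +y points away from... x->+y world, y-> -x world (toward robot, image bottom)
z=.012
obs=[("top",(-.16,-.045,z),T(683,62)),("top",(-.16,.045,z),T(712,217)),("top",(.16,.045,z),T(130,333)),
("side",(.16,.045,z),S(63,218)),("side",(-.16,-.045,z),S(598,437)),("side",(-.16,.045,z),S(468,528)),
("side",(-.15,0.0,.048),S(518,405)),("side",(-.15,-.014,.060),S(545,386)),]
v,r=fit(obs,[.6,.1,1.5]); print("fixture",v,np.degrees(v[2])); print(r.round(2))
p=pose(*v,(-.055,0,.0706)); print("groove",p)
for x in (.065,.075,.085,.095): 
  q=pose(*v,(x,0,.0706)); a=proj("top",q)-[145,150];b=proj("side",q)-[255,110]; print(x,(a+.5)*5-.5,(b+.5)*6-.5)
a=ray("top",T2(419,263),.053);b=ray("top",T2(117,277),.053);c=ray("top",T2(67,281),.053)
print(a,b,c,np.linalg.norm(a-b),np.linalg.norm(a-c),np.degrees(np.arctan2(*(c-a)[1::-1])))
E
```

```text
fixture [0.54673258 0.17909327 1.75390007] 100.49107155468322
[[-0.13  0.54]
 [ 0.03  1.6 ]
 [-1.24  0.69]
 [-0.08 -0.82]
 [ 1.13  0.26]
 [ 0.11 -0.48]
 [ 1.43  1.44]
 [ 0.72 -0.83]]
groove [np.float64(0.5567471087724617), np.float64(0.12501269063654097), 0.0706]
0.065 [254.57396814 205.42063159] [233.87723967 169.04443369]
0.075 [235.12145253 209.07026477] [221.5423821  160.35110132]
0.085 [215.65595976 212.7223327 ] [209.31687651 151.73483779]
0.095 [196.17747685 216.3768378 ] [197.19927515 143.19462275]
[ 0.55359847 -0.26980583  0.053     ] [ 0.54821615 -0.13791246  0.053     ] [ 0.5465867  -0.11612042  0.053     ] 0.13200313956216825 0.15384527127169495 92.6122613749351
```

Emit:
move_arm([
  {"x":-3,"y":6,"z":0,"turn":9,"grip":0.18},
  {"x":-6,"y":11,"z":0,"turn":18,"grip":0.18},
  {"x":-9,"y":16,"z":0,"turn":27,"grip":0.18},
  {"x":-12,"y":22,"z":0,"turn":36,"grip":0.18},
  {"x":-15,"y":28,"z":0,"turn":45,"grip":0.18},
  {"x":-18,"y":34,"z":0,"turn":54,"grip":0.18},
  {"x":-19.5,"y":39,"z":0,"turn":60,"grip":0.18},
  {"x":-20,"y":41.5,"z":0,"turn":60,"grip":0.18},
  {"x":-20,"y":41.5,"z":0,"turn":60,"grip":0.18},
  {"x":-20,"y":41.5,"z":0,"turn":60,"grip":0.18},
])

```text
clock: 1.4
tcp_pos: [0.5378, 0.2037, 0.2388]
tcp_rot: [[0.993, 0.118, -0.002], [0.118, -0.993, -0.001], [-0.002, 0.001, -1.0]]
force: [0.3, -0.7, 0.4]
width: 0.0519
```

Run:
```python
from h import *
import cv2,pickle
I=cams.camera_info("wrist"); im=cams.read_camera("wrist"); pickle.dump(I,open("w1.pkl","wb")); cv2.imwrite("pics/w1.png",im[:,:,::-1])
v=[0.54673258,0.17909327,1.75390007]
for x in (-.15,.09,.11): print(x,proj("wrist",pose(*v,(x,0,.06)),I))
for x in (.065,.08,.095): print(x,proj("wrist",pose(*v,(x,0,.0706)),I))
```

```text
-0.15 [333.36572969 343.69207079]
0.09 [318.51005084 115.07598693]
0.11 [316.98788626  91.65118691]
0.065 [320.3505998 144.6175595]
0.08 [319.22621298 127.33043847]
0.095 [318.0714483  109.57626671]
```

View pics/w1.png

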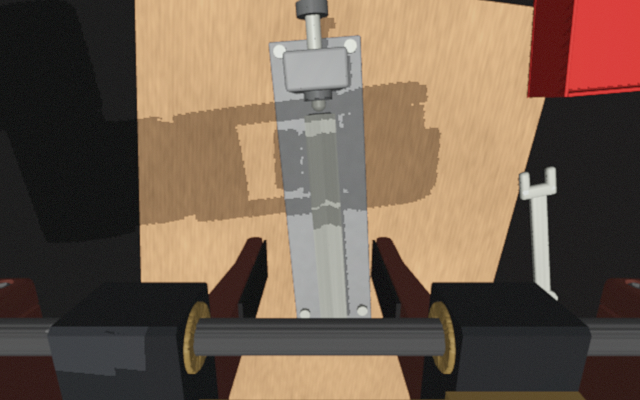

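Run:
```python
import cv2
im=cv2.imread("pics/w1.png")
cv2.imwrite("pics/w1z.png",cv2.resize(im[25:135,255:385],None,fx=5,fy=5,interpolation=cv2.INTER_CUBIC))
cv2.imwrite("pics/w1y.png",cv2.resize(im[200:320,255:385],None,fx=5,fy=5,interpolation=cv2.INTER_CUBIC))
```

```text
(no output)
```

View pics/w1z.png

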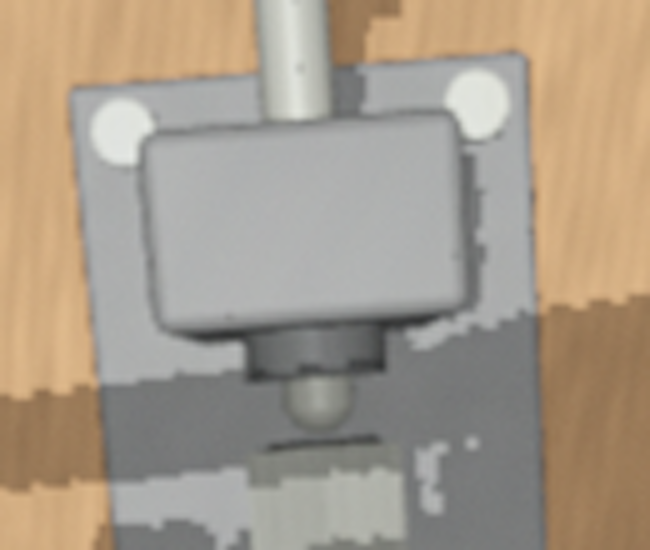

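View pics/w1y.png

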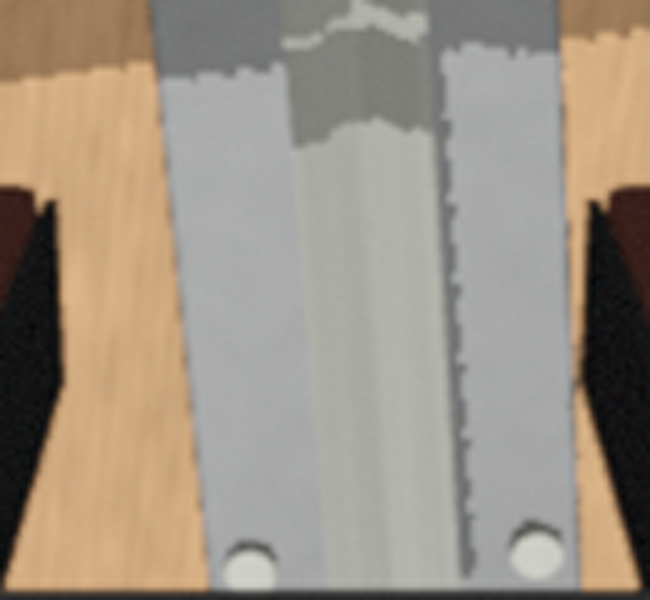

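The wrist view shows the screw tip at about (319,111) and the rail end at about (320,114). I'll refine the fixture pose from this view.

Run:
```python
from h import *
import pickle
I=pickle.load(open("w1.pkl","rb"))
A=lambda u,v:np.array([(u+.5)/5-.5+255,(v+.5)/5-.5+25])
B=lambda u,v:np.array([(u+.5)/5-.5+255,(v+.5)/5-.5+200])
R=lambda p,z:ray("wrist",p,z,I)
pts=[(R(A(70,88),.012),(.16,.045)),(R(A(527,54),.012),(.16,-.045)),
(R(B(152,0),.012),(None,.045)),(R(B(207,560),.012),(None,.045)),(R(B(558,0),.012),(None,-.045)),(R(B(579,560),.012),(None,-.045)),
(R(B(295,150),.06),(None,.014)),(R(B(325,580),.06),(None,.014)),(R(B(434,130),.06),(None,-.014)),(R(B(459,580),.06),(None,-.014)),
(R(B(370,140),.048),(None,0)),(R(B(386,580),.048),(None,0)),
(R(A(253,452),.06),(.09,.014)),(R(A(395,440),.06),(.09,-.014))]
def loc(v,P):
    c,s=np.cos(v[2]),np.sin(v[2]); d=P[:2]-v[:2]; return c*d[0]+s*d[1],-s*d[0]+c*d[1]
def f(v):
    o=[]
    for P,(x,y) in pts:
        l=loc(v,P); o.append(l[1]-y)
        if x is not None:o.append(l[0]-x)
    return np.array(o)*1e3
r=least_squares(f,[.5467,.179,1.754],loss="soft_l1"); print(r.x,np.degrees(r.x[2]),r.fun.round(1))
print("groove",pose(*r.x,(-.055,0,.0706)),"tip",loc(r.x,R(A(319,431),.0690)),pose(*r.x,(.094,0,.07)))
```

```text
[0.5478768  0.17988979 1.75755702] 100.70059973784814 [-0.2 -0.4  1.  -0.6 -0.8 -0.6  0.6  0.2 -0.6  0.2  0.1  0.1 -1.4  1.5
 -1.2  0.3  1.4  0.6]
groove [np.float64(0.5580890307557037), np.float64(0.12584619574708744), 0.0706] tip (np.float64(0.09335220217610274), np.float64(0.0007248203868878283)) [np.float64(0.530423172539977), np.float64(0.27225521285049986), 0.07]
```

Emit:
move_arm([
  {"x":-0.5,"y":6,"z":0,"turn":1,"grip":0.18},
  {"x":-1,"y":12,"z":0,"turn":2,"grip":0.18},
  {"x":-1.6,"y":18,"z":0,"turn":3,"grip":0.18},
  {"x":-2.2,"y":24,"z":0,"turn":4,"grip":0.18},
  {"x":-2.8,"y":30,"z":0,"turn":4,"grip":0.18},
  {"x":-3.1,"y":35,"z":0,"turn":4,"grip":0.18},
  {"x":-3.1,"y":35.3,"z":0,"turn":4,"grip":0.18},
  {"x":-3.1,"y":35.3,"z":0,"turn":4,"grip":0.18},
])

```text
clock: 2.45
tcp_pos: [0.5482, -0.1487, 0.2392]
tcp_rot: [[0.999, 0.049, -0.003], [0.049, -0.999, -0.0], [-0.003, -0.0, -1.0]]
force: [0.2, 0.2, 0.3]
width: 0.0519
```

Run:
```python
from h import *
import cv2,pickle
I=cams.camera_info("wrist"); im=cams.read_camera("wrist"); pickle.dump(I,open("w2.pkl","wb")); cv2.imwrite("pics/w2.png",im[:,:,::-1])
```

```text
(no output)
```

View pics/w2.png

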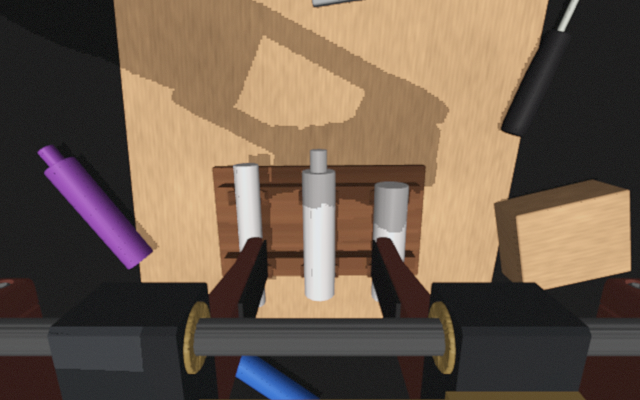

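Run:
```python
import cv2
im=cv2.imread("pics/w2.png")
cv2.imwrite("pics/w2z.png",cv2.resize(im[140:310,210:430],None,fx=3.5,fy=3.5,interpolation=cv2.INTER_CUBIC))
```

```text
(no output)
```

View pics/w2z.png

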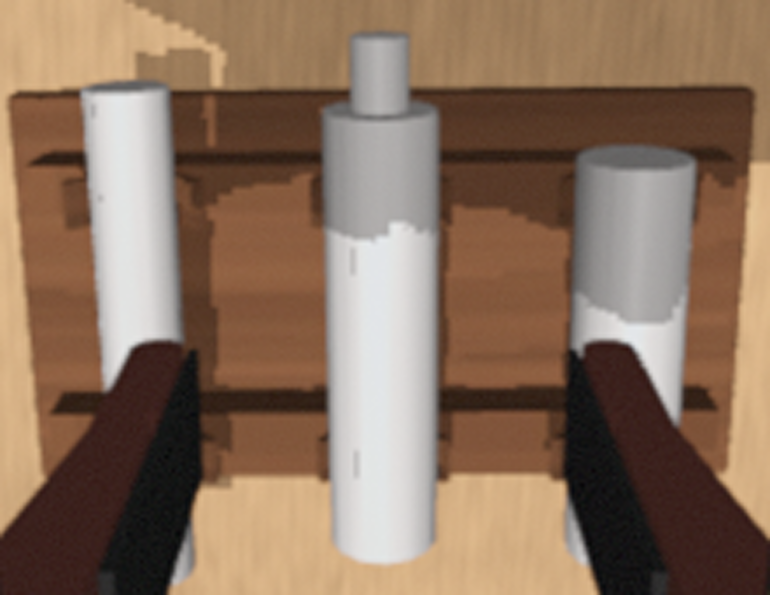

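Run:
```python
from h import *
import pickle
I=pickle.load(open("w2.pkl","rb"))
A=lambda u,v:np.array([(u+.5)/3.5-.5+210,(v+.5)/3.5-.5+140])
R=lambda u,v,z:ray("wrist",A(u,v),z,I)
a=R(384,558,.069);b=R(380,34,.045);b2=R(380,50,.061);d=R(380,118,.061)
print(a,b,b2,d,np.degrees(np.arctan2(*(b-a)[1::-1])))
for y in(158,403): print(R(380,y,.048))
for u,v in((12,95),(750,90),(726,472),(45,475)): print(R(u,v,.01))
```

```text
[ 0.55446037 -0.26396572  0.069     ] [ 0.54616383 -0.11676101  0.045     ] [ 0.54634581 -0.11885188  0.061     ] [ 0.54720867 -0.13694667  0.061     ] 93.2258068874553
[ 0.5478061 -0.150877   0.048    ]
[ 0.55134544 -0.22509976  0.048     ]
[ 0.43436456 -0.14545201  0.01      ]
[ 0.66001156 -0.13288851  0.01      ]
[ 0.6686805  -0.26157783  0.01      ]
[ 0.44107631 -0.27404626  0.01      ]
```

Emit:
move_arm([
  {"x":0,"y":5.3,"z":2,"turn":0,"grip":0.18},
  {"x":0,"y":5.3,"z":7,"turn":0,"grip":0.18},
  {"x":0,"y":5.3,"z":11,"turn":0,"grip":0.18},
  {"x":0,"y":5.3,"z":14,"turn":0,"grip":0.18},
  {"x":0,"y":5.3,"z":16,"turn":0,"grip":0.18},
  {"x":0,"y":5.3,"z":17,"turn":0,"grip":0.18},
  {"x":0,"y":5.3,"z":17.7,"turn":0,"grip":0.18},
  {"x":0,"y":5.3,"z":17.7,"turn":0,"grip":0.18},
  {"x":0,"y":5.3,"z":17.7,"turn":0,"grip":0.18},
])

```text
clock: 3.62
tcp_pos: [0.551, -0.2014, 0.063]
tcp_rot: [[0.999, 0.05, -0.001], [0.05, -0.999, -0.001], [-0.001, 0.001, -1.0]]
force: [-0.7, -0.2, 0.5]
width: 0.052
```

Run:
```python
from h import *
import cv2
s=ctrl.read_state(); print(s["tcp_pos"],s["force"],s["tcp_rot"][:,0])
a=cams.read_camera("wrist"); b=cams.read_camera("side")
cv2.imwrite("pics/w3.png",a[:,:,::-1]); cv2.imwrite("pics/s3.png",cv2.resize(b[180:310,310:460,::-1],None,fx=4,fy=4))
```

```text
[ 0.55095985 -0.20135617  0.06300554] [-0.70611826 -0.15794287  0.51798343] [ 0.99872512  0.05045737 -0.00147993]
```

View pics/w3.png

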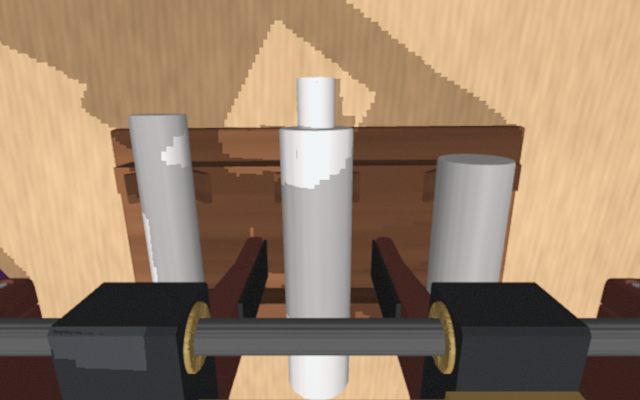

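View pics/s3.png

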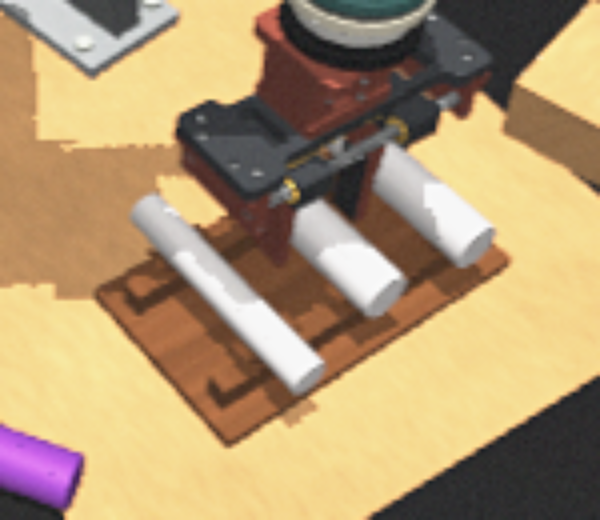

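The shaft is centred between the open fingers, at columns 282–352 between pads at about 263 and 375. Closing now.

Emit:
move_arm([
  {"x":0,"y":0,"z":0.1,"turn":0,"grip":0},
  {"x":0,"y":0,"z":0.1,"turn":0,"grip":-0.3},
  {"x":0,"y":0,"z":0.1,"turn":0,"grip":-0.5},
  {"x":0,"y":0,"z":0.1,"turn":0,"grip":-0.5},
  {"x":0,"y":0,"z":0.1,"turn":0,"grip":-0.5},
  {"x":0,"y":0,"z":0.1,"turn":0,"grip":-0.5},
], grip_force=35)

```text
clock: 4.47
tcp_pos: [0.5502, -0.2015, 0.062]
tcp_rot: [[0.999, 0.05, -0.003], [0.05, -0.999, -0.001], [-0.003, 0.001, -1.0]]
force: [-4.7, -1.8, 4.6]
width: 0.0313
```

Emit:
move_arm([
  {"z":-0.5,"grip":-0.5,"x":0,"y":0,"turn":0},
  {"z":-2,"grip":-0.5,"x":0,"y":0,"turn":0},
  {"z":-5,"grip":-0.5,"x":0,"y":0,"turn":0},
  {"z":-9,"grip":-0.5,"x":0,"y":0,"turn":0},
  {"z":-12,"grip":-0.5,"x":0,"y":0,"turn":0},
  {"z":-12.5,"grip":-0.5,"x":0,"y":0,"turn":0},
  {"z":-12.5,"grip":-0.5,"x":0,"y":0,"turn":0},
  {"z":-12.5,"grip":-0.5,"x":0,"y":0,"turn":0},
])

```text
clock: 5.48
tcp_pos: [0.5496, -0.2009, 0.1854]
tcp_rot: [[0.999, 0.05, -0.005], [0.05, -0.999, 0.001], [-0.005, -0.001, -1.0]]
force: [-0.4, 0.1, -4.8]
width: 0.0313
```

Run:
```python
from h import *
import cv2,pickle
I=cams.camera_info("wrist");a=cams.read_camera("wrist"); b=cams.read_camera("side");pickle.dump(I,open("w4.pkl","wb"))
s=ctrl.read_state(); print(s["tcp_pos"],s["tcp_rot"],s["force"],s["width"])
cv2.imwrite("pics/w4.png",a[:,:,::-1]); cv2.imwrite("pics/s4.png",b[:,:,::-1])
```

```text
[ 0.54974055 -0.20104541  0.18550575] [[ 9.98714647e-01  5.04361604e-02 -5.02460848e-03]
 [ 5.04391924e-02 -9.98727019e-01  4.78455609e-04]
 [-4.99408079e-03 -7.31277818e-04 -9.99987262e-01]] [ 0.87684782 -0.49072657 -3.55229139] 0.03131111562530749
```

View pics/w4.png

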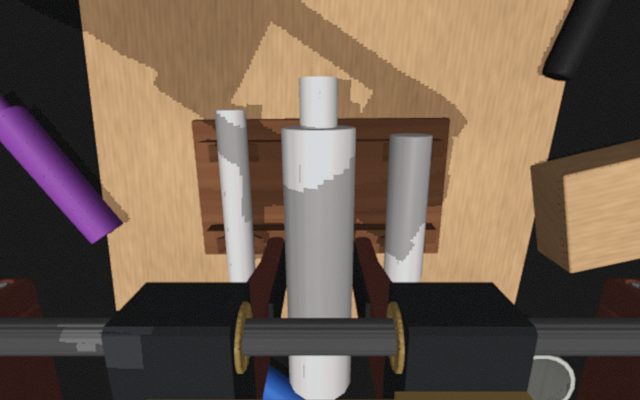

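View pics/s4.png

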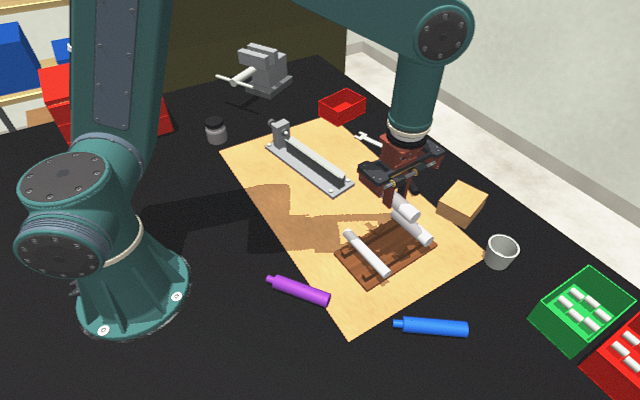

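Emit:
move_arm([
  {"x":0.3,"y":-4,"z":0,"turn":-1,"grip":-0.5},
  {"x":0.7,"y":-9,"z":0,"turn":-2,"grip":-0.5},
  {"x":1.1,"y":-14,"z":0,"turn":-3,"grip":-0.5},
  {"x":1.5,"y":-19,"z":0,"turn":-4.5,"grip":-0.5},
  {"x":1.9,"y":-24,"z":0,"turn":-6,"grip":-0.5},
  {"x":2.2,"y":-28,"z":0,"turn":-7,"grip":-0.5},
  {"x":2.4,"y":-31,"z":0,"turn":-7.7,"grip":-0.5},
  {"x":2.5,"y":-32.6,"z":0,"turn":-7.7,"grip":-0.5},
  {"x":2.5,"y":-32.6,"z":0,"turn":-7.7,"grip":-0.5},
  {"x":2.5,"y":-32.6,"z":0,"turn":-7.7,"grip":-0.5},
])

```text
clock: 6.82
tcp_pos: [0.5582, 0.1248, 0.1854]
tcp_rot: [[0.983, 0.183, -0.006], [0.183, -0.983, -0.0], [-0.005, -0.001, -1.0]]
force: [-0.4, 0.2, -5.0]
width: 0.0313
```

Run:
```python
from h import *
import cv2,pickle
I=cams.camera_info("wrist");a=cams.read_camera("wrist"); b=cams.read_camera("side");pickle.dump(I,open("w5.pkl","wb"))
s=ctrl.read_state(); print(s["tcp_pos"],s["tcp_rot"],s["force"],np.degrees(np.arctan2(s["tcp_rot"][1,0],s["tcp_rot"][0,0])))
v=[.5475,.1796,np.radians(100.6)]
for z,y in((.06,.014),(.06,-.014)):print([proj("wrist",pose(*v,(x,y,z)),I).round(1) for x in (-.02,.03,.09)])
cv2.imwrite("pics/w5.png",a[:,:,::-1]); cv2.imwrite("pics/s5.png",cv2.resize(b[80:230,230:430,::-1],None,fx=4,fy=4))
```

```text
[0.55832282 0.12462978 0.18553058] [[ 9.83196535e-01  1.82475070e-01 -5.23666701e-03]
 [ 1.82478064e-01 -9.83209920e-01  9.58986451e-05]
 [-5.13124384e-03 -1.04986408e-03 -9.99986284e-01]] [-0.19640036  0.34791535 -3.47701487] 10.51427343817448
[array([299.8, 156. ]), array([298.6,  87.8]), array([297.1,  -4.2])]
[array([336.2, 156. ]), array([336.9,  87.7]), array([338. ,  -4.4])]
```

View pics/w5.png

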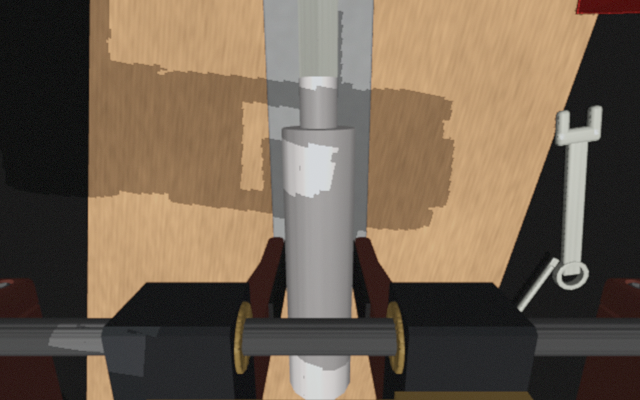

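View pics/s5.png

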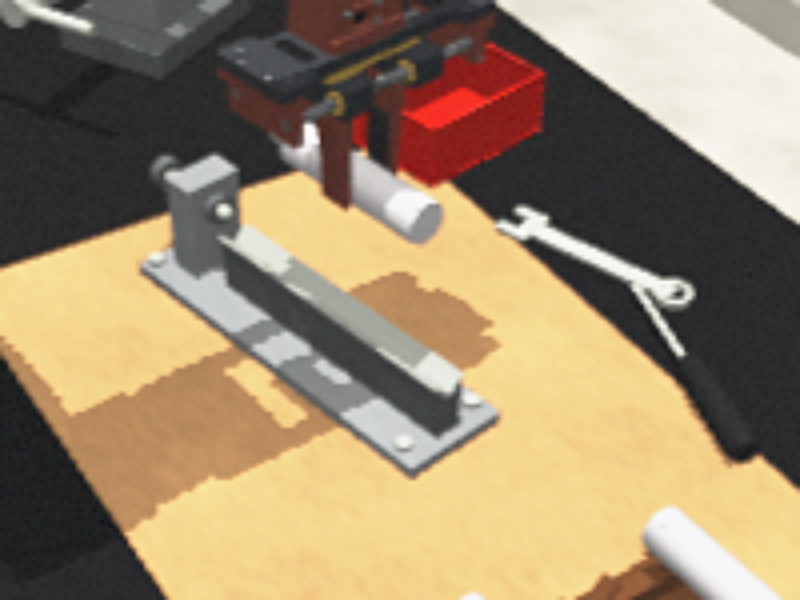

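Emit:
move_arm([
  {"x":0,"y":0,"z":3,"turn":0,"grip":-0.5},
  {"x":0,"y":0,"z":6,"turn":0,"grip":-0.5},
  {"x":0,"y":0,"z":8,"turn":0,"grip":-0.5},
  {"x":0,"y":0,"z":9,"turn":0,"grip":-0.5},
  {"x":0,"y":0,"z":9.5,"turn":0,"grip":-0.5},
  {"x":0,"y":0,"z":9.9,"turn":0,"grip":-0.5},
  {"x":0,"y":0,"z":9.9,"turn":0,"grip":-0.5},
  {"x":0,"y":0,"z":9.9,"turn":0,"grip":-0.5},
])

```text
clock: 7.92
tcp_pos: [0.5582, 0.1247, 0.087]
tcp_rot: [[0.983, 0.183, -0.004], [0.183, -0.983, 0.0], [-0.004, -0.001, -1.0]]
force: [-1.1, 0.2, -3.9]
width: 0.0316
```

Run:
```python
from h import *
import cv2,pickle
s=ctrl.read_state(); print(s["tcp_pos"],s["force"])
I=cams.camera_info("wrist");a=cams.read_camera("wrist"); b=cams.read_camera("side")
cv2.imwrite("pics/w6.png",a[:,:,::-1]); cv2.imwrite("pics/s6.png",cv2.resize(b[80:230,230:430,::-1],None,fx=4,fy=4))
```

```text
[0.55815878 0.12470077 0.08704623] [-1.12388331  0.20170789 -3.94257592]
```

View pics/w6.png

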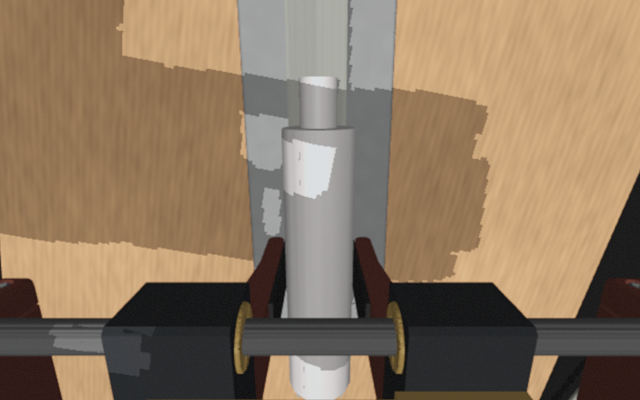

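View pics/s6.png

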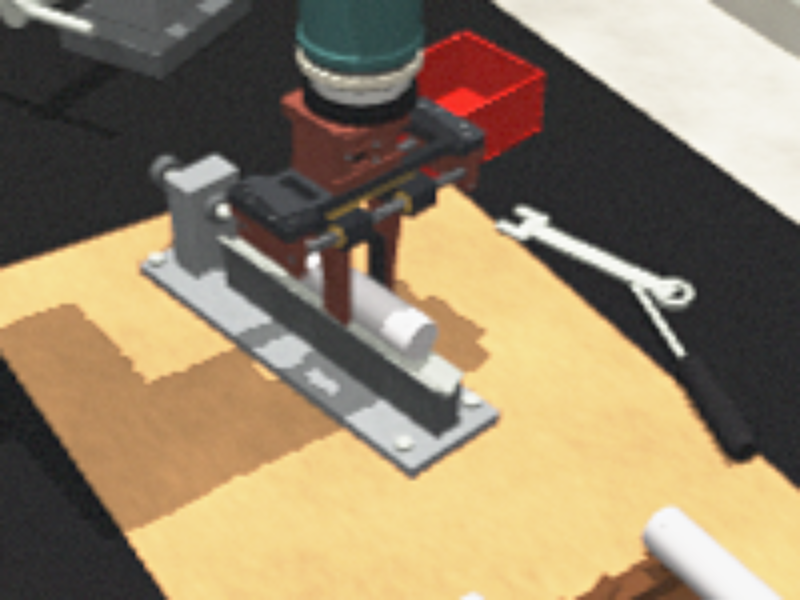

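The shaft (columns 283–354) is centred over the rail (about 287–350) and parallel to it. Lowering slowly.

Emit:
move_arm([
  {"x":0,"y":0,"z":0.2,"turn":0,"grip":-0.5},
  {"x":0,"y":0,"z":0.4,"turn":0,"grip":-0.5},
  {"x":0,"y":0,"z":0.55,"turn":0,"grip":-0.5},
  {"x":0,"y":0,"z":0.65,"turn":0,"grip":-0.5},
  {"x":0,"y":0,"z":0.65,"turn":0,"grip":-0.5},
])

```text
clock: 8.65
tcp_pos: [0.5578, 0.1247, 0.0803]
tcp_rot: [[0.983, 0.183, -0.005], [0.183, -0.983, 0.0], [-0.005, -0.001, -1.0]]
force: [-1.1, 0.2, -4.6]
width: 0.0314
```

Emit:
move_arm([
  {"x":0,"y":0,"z":0.05,"turn":0,"grip":-0.5},
  {"x":0,"y":0,"z":0.1,"turn":0,"grip":-0.5},
  {"x":0,"y":0,"z":0.1,"turn":0,"grip":-0.5},
])

```text
clock: 9.02
tcp_pos: [0.5577, 0.1247, 0.0801]
tcp_rot: [[0.983, 0.183, -0.005], [0.183, -0.983, 0.0], [-0.005, -0.001, -1.0]]
force: [-3.7, -0.2, 6.1]
width: 0.031
```

Contact: Fz went from −4.6 to +6.1 N at TCP z = 0.080, the seated height. I'll open to let it settle.

Emit:
move_arm([
  {"x":0,"y":0,"z":0,"turn":0,"grip":-0.15},
  {"x":0,"y":0,"z":0,"turn":0,"grip":-0.1},
  {"x":0,"y":0,"z":0,"turn":0,"grip":-0.1},
  {"x":0,"y":0,"z":0,"turn":0,"grip":-0.1},
])

```text
clock: 9.52
tcp_pos: [0.5579, 0.1247, 0.0801]
tcp_rot: [[0.983, 0.183, -0.005], [0.183, -0.983, 0.0], [-0.005, -0.001, -1.0]]
force: [0.2, 0.1, -0.5]
width: 0.0396
```

Run:
```python
from h import *
import cv2,pickle
s=ctrl.read_state(); print(s["tcp_pos"],s["force"],s["width"])
I=cams.camera_info("wrist");a=cams.read_camera("wrist"); b=cams.read_camera("side");pickle.dump(I,open("w7.pkl","wb"))
v=[.5475,.1796,np.radians(100.6)]
for x,z in((.015,.0866),(.09,.06),(.0935,.0706),(.01,.0866),(.03,.0706),(.03,.0786)):print(x,z,proj("wrist",pose(*v,(x,0,z)),I).round(1))
cv2.imwrite("pics/w7.png",a[:,:,::-1]); cv2.imwrite("pics/s7.png",cv2.resize(b[80:230,230:430,::-1],None,fx=4,fy=4))
```

```text
[0.55785915 0.12468234 0.08011925] [ 0.23075527  0.10862555 -0.46303586] 0.039585102743467236
0.015 0.0866 [315.7 115.9]
0.09 0.06 [315.7 -80.3]
0.0935 0.0706 [ 315.2 -105.8]
0.01 0.0866 [315.8 129.1]
0.03 0.0706 [316.1  77.3]
0.03 0.0786 [315.8  76. ]
```

View pics/w7.png

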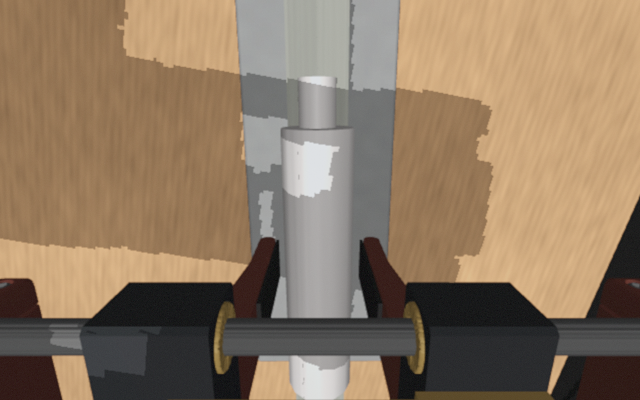

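View pics/s7.png

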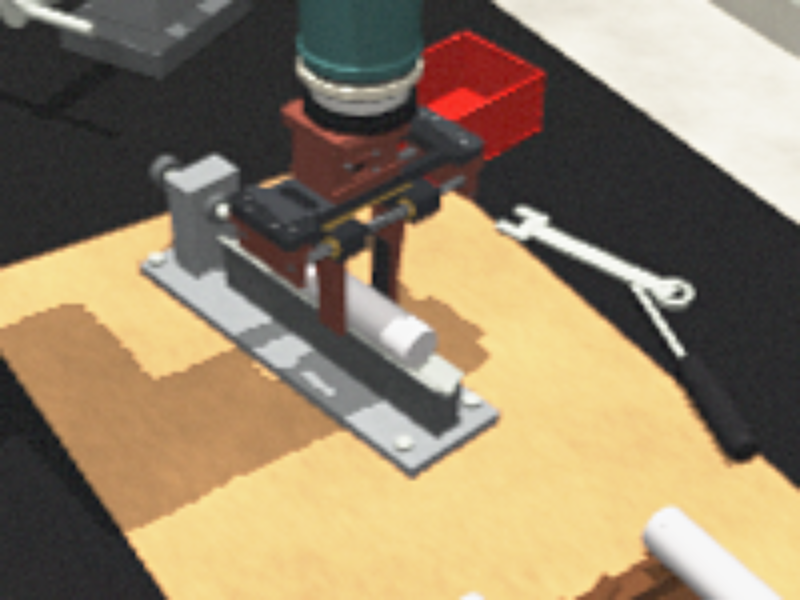

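The shaft is seated, with its neck end at row 77, which puts it at fixture x ≈ 0.030. About 63 mm remain to the screw. I'll regrip lightly so the grip acts as a slip clutch, then slide most of the way.

Emit:
move_arm([
  {"x":0,"y":0,"z":0,"turn":0,"grip":-0.4},
  {"x":0,"y":0,"z":0,"turn":0,"grip":-0.5},
  {"x":0,"y":0,"z":0,"turn":0,"grip":-0.5},
  {"x":0,"y":0,"z":0,"turn":0,"grip":-0.5},
  {"x":0,"y":-0.3,"z":0,"turn":0,"grip":-0.5},
  {"x":0,"y":-0.7,"z":0,"turn":0,"grip":-0.5},
  {"x":0,"y":-1.1,"z":0,"turn":0,"grip":-0.5},
  {"x":0,"y":-1.5,"z":0,"turn":0,"grip":-0.5},
], grip_force=12)

```text
clock: 10.62
tcp_pos: [0.5546, 0.1396, 0.08]
tcp_rot: [[0.983, 0.183, -0.005], [0.183, -0.983, -0.0], [-0.005, -0.001, -1.0]]
force: [-0.9, -3.8, 0.9]
width: 0.0315
```

Emit:
move_arm([
  {"x":0,"y":-0.4,"z":0,"turn":0,"grip":-0.5},
  {"x":0,"y":-0.8,"z":0,"turn":0,"grip":-0.5},
  {"x":0,"y":-1.2,"z":0,"turn":0,"grip":-0.5},
  {"x":0,"y":-1.6,"z":0,"turn":0,"grip":-0.5},
  {"x":0,"y":-2.0,"z":0,"turn":0,"grip":-0.5},
  {"x":0,"y":-2.4,"z":0,"turn":0,"grip":-0.5},
  {"x":0,"y":-2.8,"z":0,"turn":0,"grip":-0.5},
  {"x":0,"y":-3.0,"z":0,"turn":0,"grip":-0.5},
])

```text
clock: 11.62
tcp_pos: [0.5489, 0.1693, 0.08]
tcp_rot: [[0.983, 0.183, -0.006], [0.183, -0.983, -0.0], [-0.006, -0.001, -1.0]]
force: [-2.9, -4.3, 1.8]
width: 0.0319
```

Run:
```python
from h import *
import cv2
s=ctrl.read_state(); print(s["tcp_pos"],s["force"],s["width"])
a=cams.read_camera("wrist"); b=cams.read_camera("side")
cv2.imwrite("pics/w8.png",a[:,:,::-1]); cv2.imwrite("pics/s8.png",cv2.resize(b[80:230,230:430,::-1],None,fx=4,fy=4))
```

```text
[0.54893022 0.16930886 0.08002016] [-2.93842874 -4.32967615  1.80999686] 0.031862575849463955
```

View pics/w8.png

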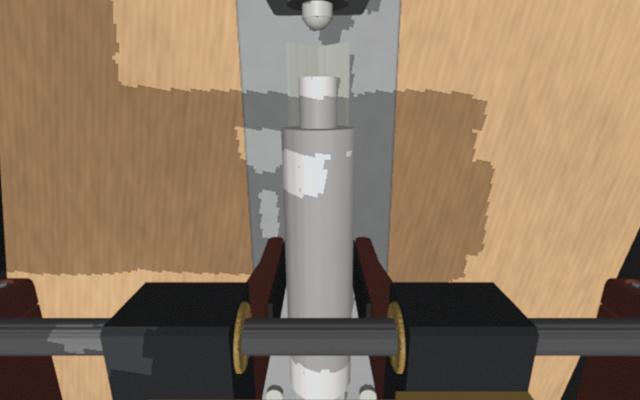

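View pics/s8.png

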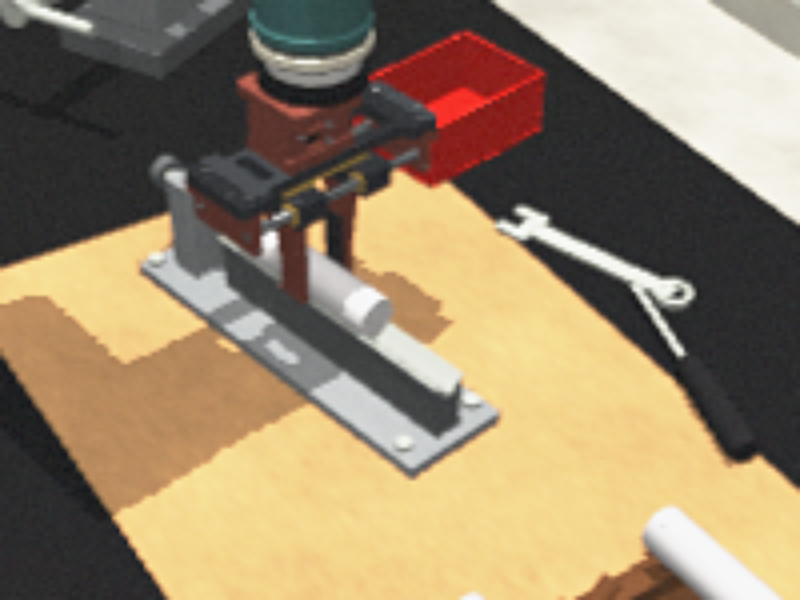

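Tip at row 30, neck end at row 77, so about 17 mm remain. The shaft hasn't slipped in the grip. Next is 12 mm, then creep.

Emit:
move_arm([
  {"x":-0.02,"y":-0.3,"z":0,"turn":0,"grip":-0.5},
  {"x":-0.03,"y":-0.6,"z":0,"turn":0,"grip":-0.5},
  {"x":-0.03,"y":-0.85,"z":0,"turn":0,"grip":-0.5},
  {"x":-0.03,"y":-1.05,"z":0,"turn":0,"grip":-0.5},
  {"x":-0.03,"y":-1.2,"z":0,"turn":0,"grip":-0.5},
  {"x":-0.03,"y":-1.2,"z":0,"turn":0,"grip":-0.5},
])

```text
clock: 12.48
tcp_pos: [0.5465, 0.1816, 0.08]
tcp_rot: [[0.983, 0.183, -0.006], [0.183, -0.983, 0.001], [-0.005, -0.002, -1.0]]
force: [0.0, -1.4, -1.2]
width: 0.0317
```

Run:
```python
from h import *
import cv2
a=cams.read_camera("wrist")
cv2.imwrite("pics/w9.png",cv2.resize(a[0:170,240:400,::-1],None,fx=3.5,fy=3.5))
```

```text
(no output)
```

View pics/w9.png

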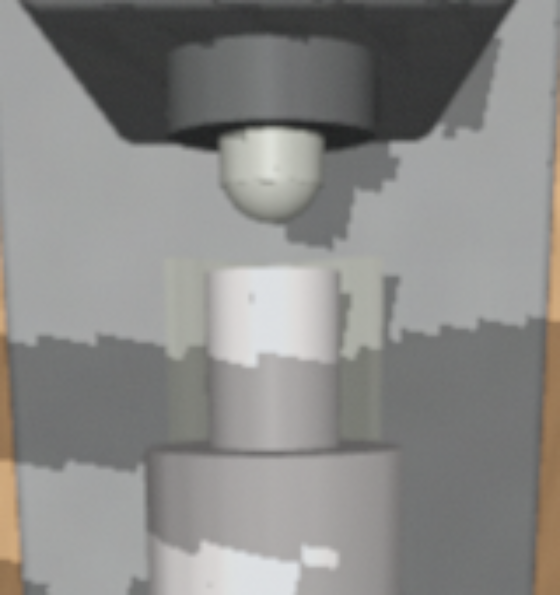

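The gap is 13 px, about 5 mm.

Emit:
move_arm([
  {"x":0,"y":-0.1,"z":0,"turn":0,"grip":-0.5},
  {"x":0,"y":-0.2,"z":0,"turn":0,"grip":-0.5},
  {"x":0,"y":-0.3,"z":0,"turn":0,"grip":-0.5},
  {"x":0,"y":-0.35,"z":0,"turn":0,"grip":-0.5},
])

```text
clock: 13.02
tcp_pos: [0.5458, 0.185, 0.08]
tcp_rot: [[0.983, 0.183, -0.006], [0.183, -0.983, 0.001], [-0.005, -0.002, -1.0]]
force: [-0.6, -2.8, 0.0]
width: 0.0314
```

Emit:
move_arm([
  {"x":0,"y":-0.04,"z":0,"turn":0,"grip":-0.5},
  {"x":0,"y":-0.07,"z":0,"turn":0,"grip":-0.5},
])

```text
clock: 13.28
tcp_pos: [0.5457, 0.1858, 0.0801]
tcp_rot: [[0.983, 0.183, -0.006], [0.183, -0.983, 0.001], [-0.005, -0.002, -1.0]]
force: [-0.6, -1.5, -0.7]
width: 0.0314
```

Run:
```python
from h import *
import cv2
a=cams.read_camera("wrist")
cv2.imwrite("pics/w10.png",cv2.resize(a[0:110,270:370,::-1],None,fx=5,fy=5))
```

```text
(no output)
```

View pics/w10.png

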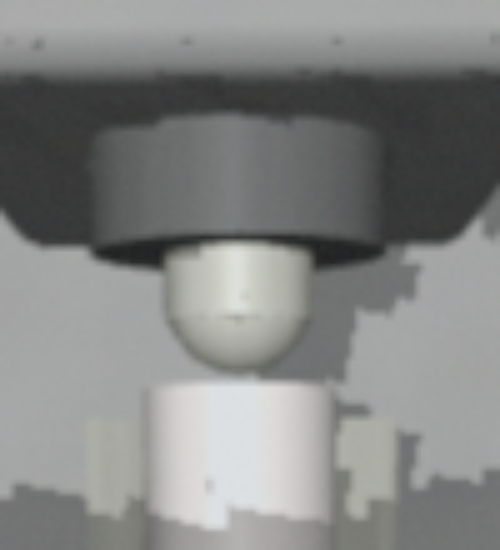

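About 2 px left, under 1 mm. Creeping in fine steps and watching Fy.

Emit:
move_arm([
  {"x":0,"y":-0.03,"z":0,"turn":0,"grip":-0.5},
  {"x":0,"y":-0.05,"z":0,"turn":0,"grip":-0.5},
])

```text
clock: 13.58
tcp_pos: [0.5456, 0.1863, 0.08]
tcp_rot: [[0.983, 0.183, -0.006], [0.183, -0.983, 0.001], [-0.005, -0.002, -1.0]]
force: [-0.8, -1.8, -0.2]
width: 0.0315
```

Emit:
move_arm([
  {"x":0,"y":-0.03,"z":0,"turn":0,"grip":-0.5},
])

```text
clock: 13.7
tcp_pos: [0.5455, 0.1866, 0.08]
tcp_rot: [[0.983, 0.183, -0.006], [0.183, -0.983, 0.001], [-0.005, -0.002, -1.0]]
force: [-0.5, -2.3, 0.2]
width: 0.0317
```

Emit:
move_arm([
  {"x":0,"y":-0.03,"z":0,"turn":0,"grip":-0.5},
])

```text
clock: 13.82
tcp_pos: [0.5455, 0.1869, 0.0801]
tcp_rot: [[0.983, 0.183, -0.006], [0.183, -0.983, 0.001], [-0.005, -0.002, -1.0]]
force: [-1.2, -3.3, -0.3]
width: 0.0315
```

Emit:
move_arm([
  {"x":0,"y":-0.03,"z":0,"turn":0,"grip":-0.5},
])

```text
clock: 13.95
tcp_pos: [0.5454, 0.1871, 0.08]
tcp_rot: [[0.983, 0.183, -0.006], [0.183, -0.983, 0.0], [-0.005, -0.001, -1.0]]
force: [0.1, -3.7, -0.6]
width: 0.0317
```

Emit:
move_arm([
  {"x":0,"y":-0.03,"z":0,"turn":0,"grip":-0.5},
])

```text
clock: 14.08
tcp_pos: [0.5454, 0.1872, 0.08]
tcp_rot: [[0.983, 0.183, -0.006], [0.183, -0.983, 0.0], [-0.005, -0.001, -1.0]]
force: [-0.6, -4.3, 0.4]
width: 0.032
```

Run:
```python
from h import *
import cv2
a=cams.read_camera("wrist")
cv2.imwrite("pics/w11.png",cv2.resize(a[0:110,270:370,::-1],None,fx=5,fy=5))
```

```text
(no output)
```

View pics/w11.png

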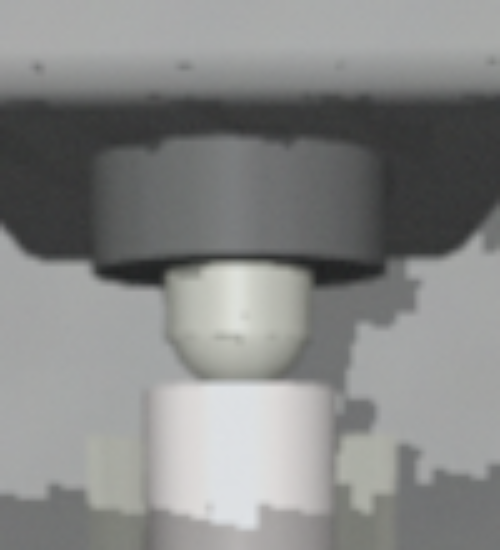

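Emit:
move_arm([
  {"x":0,"y":-0.03,"z":0,"turn":0,"grip":-0.5},
])

```text
clock: 14.25
tcp_pos: [0.5454, 0.1872, 0.08]
tcp_rot: [[0.983, 0.183, -0.006], [0.183, -0.983, -0.0], [-0.006, -0.001, -1.0]]
force: [-0.1, -4.4, -0.7]
width: 0.0316
```

Emit:
move_arm([
  {"x":0,"y":-0.04,"z":0,"turn":0,"grip":-0.5},
])

```text
clock: 14.38
tcp_pos: [0.5454, 0.1873, 0.08]
tcp_rot: [[0.983, 0.183, -0.005], [0.183, -0.983, -0.001], [-0.005, -0.0, -1.0]]
force: [0.0, -5.4, 0.2]
width: 0.0317
```

Emit:
move_arm([
  {"x":0,"y":-0.04,"z":0,"turn":0,"grip":-0.5},
])

```text
clock: 14.5
tcp_pos: [0.5454, 0.1873, 0.08]
tcp_rot: [[0.983, 0.183, -0.005], [0.183, -0.983, -0.002], [-0.006, 0.001, -1.0]]
force: [0.1, -6.2, -0.0]
width: 0.0317
```

Emit:
move_arm([
  {"x":0,"y":-0.06,"z":0,"turn":0,"grip":-0.5},
  {"x":0,"y":-0.09,"z":0,"turn":0,"grip":-0.5},
])

```text
clock: 14.75
tcp_pos: [0.5454, 0.1874, 0.08]
tcp_rot: [[0.983, 0.184, -0.005], [0.184, -0.983, -0.003], [-0.006, 0.002, -1.0]]
force: [-0.3, -8.2, 0.3]
width: 0.0315
```

The TCP has stopped at y = 0.1873 while Fy climbed steadily to −8.2 N, against about 2–4 N of sliding drag. That is contact. Releasing in place.

Emit:
move_arm([
  {"x":0,"y":-0.05,"z":0,"turn":0,"grip":-0.35},
  {"x":0,"y":-0.02,"z":0,"turn":0,"grip":-0.1},
  {"x":0,"y":0,"z":0,"turn":0,"grip":0.15},
  {"x":0,"y":0,"z":0,"turn":0,"grip":0.15},
  {"x":0,"y":0,"z":0,"turn":0,"grip":0.15},
])

```text
clock: 15.38
tcp_pos: [0.5454, 0.1877, 0.0801]
tcp_rot: [[0.983, 0.184, -0.005], [0.184, -0.983, -0.003], [-0.005, 0.002, -1.0]]
force: [-0.1, 0.0, 0.8]
width: 0.0503
```

Run:
```python
from h import *
import cv2
a=cams.read_camera("wrist")
cv2.imwrite("pics/w12.png",a[:,:,::-1]);cv2.imwrite("pics/w12z.png",cv2.resize(a[0:110,270:370,::-1],None,fx=5,fy=5))
```

```text
(no output)
```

View pics/w12.png

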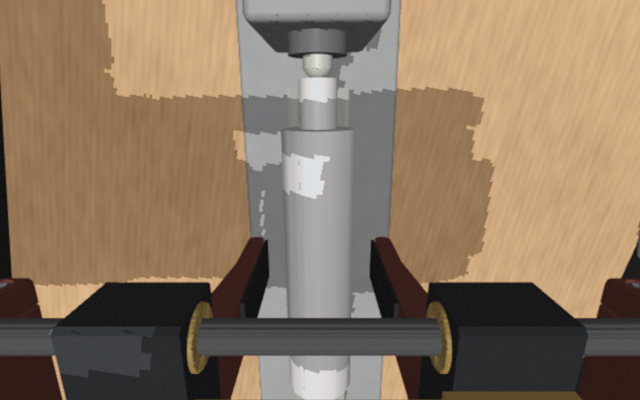

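View pics/w12z.png

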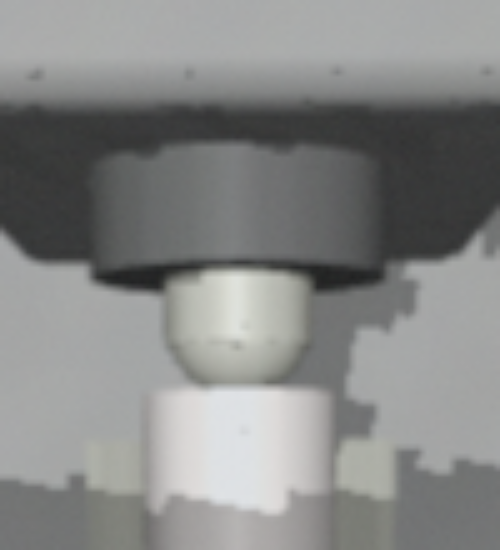

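The neck is still against the screw tip and the fingers are clear. Retreating straight up.

Emit:
move_arm([
  {"x":0,"y":0,"z":-1,"turn":0,"grip":0.15},
  {"x":0,"y":0,"z":-3,"turn":0,"grip":0.15},
  {"x":0,"y":0,"z":-7,"turn":0,"grip":0.15},
  {"x":0,"y":0,"z":-11,"turn":0,"grip":0.15},
  {"x":0,"y":2,"z":-14,"turn":0,"grip":0.15},
  {"x":0,"y":2,"z":-14,"turn":0,"grip":0.15},
  {"x":0,"y":2,"z":-14,"turn":0,"grip":0.15},
])

```text
clock: 16.3
tcp_pos: [0.5492, 0.1684, 0.2196]
tcp_rot: [[0.983, 0.183, -0.006], [0.183, -0.983, -0.002], [-0.006, 0.001, -1.0]]
force: [0.6, -0.3, 0.5]
width: 0.0503
```

Run:
```python
from h import *
import cv2
a=cams.read_camera("wrist");b=cams.read_camera("side")
cv2.imwrite("pics/w13z.png",cv2.resize(a[20:180,220:420,::-1],None,fx=4,fy=3.7));cv2.imwrite("pics/s13.png",b[:,:,::-1])
cv2.imwrite("pics/s13z.png",cv2.resize(b[105:205,255:365,::-1],None,fx=6,fy=6))
```

```text
(no output)
```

View pics/w13z.png

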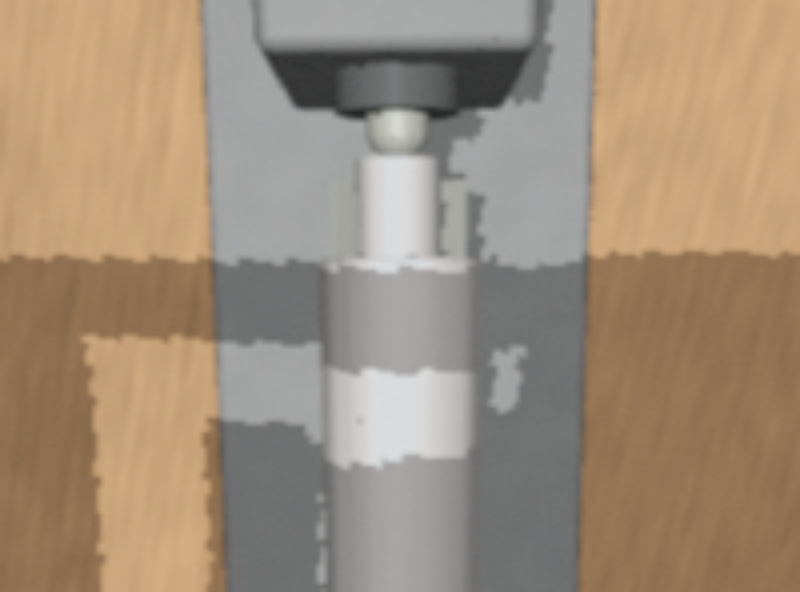

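View pics/s13.png

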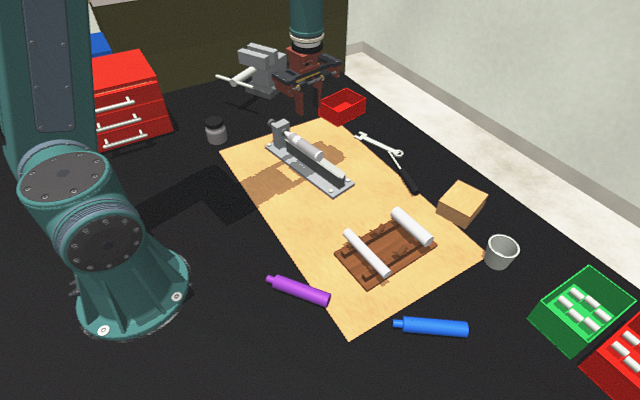

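View pics/s13z.png

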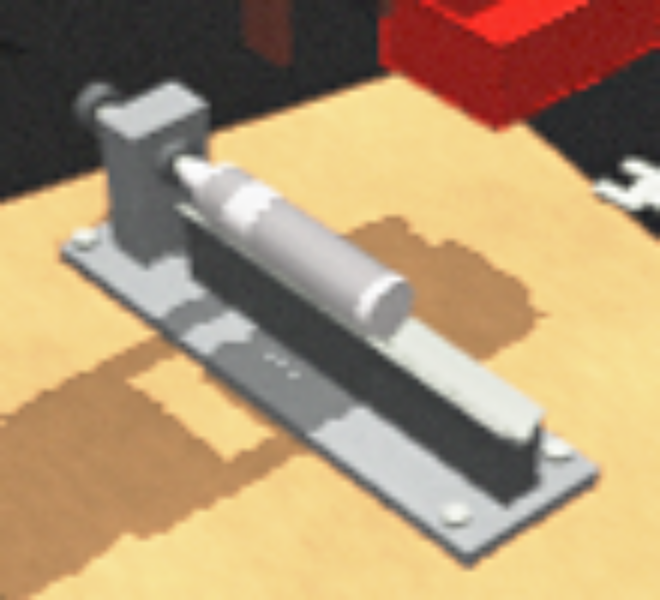

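The side view shows the shaft seated with its neck at the screw, and both other rods still in the rack. Before handing in, I'll check numerically that there is no residual gap.

Run:
```python
from h import *
import cv2
I=cams.camera_info("wrist");a=cams.read_camera("wrist");print("cam",-I["R"].T@I["t"])
v=[.5475,.1796,np.radians(100.6)]
for g in (0,.0005,.001,.002):
    e=min(proj("wrist",pose(*v,(.0935-g,0,.0706+.008*np.sin(t)),),I)[1] for t in np.linspace(0,np.pi/2,9))
    th=np.linspace(0,np.pi,181)
    s=max(proj("wrist",pose(*v,(.0995-.006*np.sin(t),0,.0706+.006*np.cos(t))),I)[1] for t in th)
    print(g,"neck row",e,"tip row",s)
c=a[:,316:322].astype(float).mean(axis=(1,2))
print(np.c_[np.arange(45,80),c[45:80].round(0)].astype(int).tolist())
cv2.imwrite("pics/w14z.png",cv2.resize(a[40:90,290:350,::-1],None,fx=10,fy=10,interpolation=cv2.INTER_NEAREST))
```

```text
cam [0.53692523 0.24413721 0.36487537]
0 neck row 62.03628909157477 tip row 63.155487256529334
0.0005 neck row 62.74424163152446 tip row 63.155487256529334
0.001 neck row 63.451466264484445 tip row 63.155487256529334
0.002 neck row 64.86373629536644 tip row 63.155487256529334
[[45, 117], [46, 117], [47, 115], [48, 100], [49, 119], [50, 177], [51, 200], [52, 202], [53, 201], [54, 201], [55, 201], [56, 192], [57, 178], [58, 177], [59, 168], [60, 155], [61, 162], [62, 197], [63, 218], [64, 219], [65, 218], [66, 218], [67, 218], [68, 218], [69, 218], [70, 218], [71, 218], [72, 218], [73, 218], [74, 218], [75, 218], [76, 218], [77, 218], [78, 218], [79, 218]]
```

View pics/w14z.png

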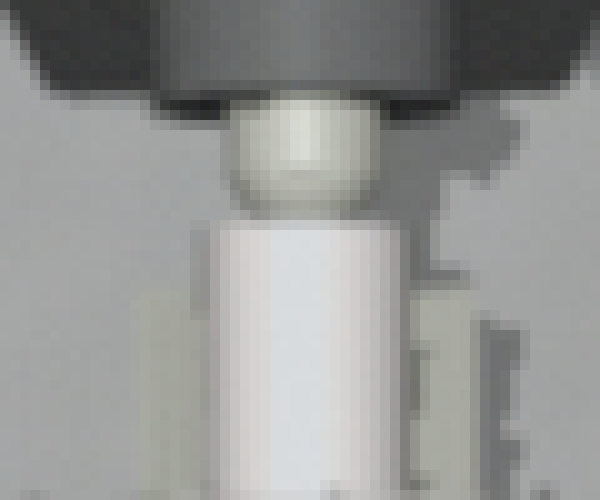

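At the boundary (row 62) the neck edge hides about 1.2 px of the screw's round tip. The model predicts 1.1 px for zero gap, so the neck is touching the screw. Handing in.

```bash
python3 -c "
from plant import ctrl
s=ctrl.read_state();print(s['clock'],s['force']);print(ctrl.hand_in())"
```

```text
16.45 [ 0.28271905  0.41276377 -0.07272386]
the job is handed in; nothing more can be done
None
```

The shaft is lying in the V-groove with its neck touching the stop screw, and I handed the job in at about 16.5 s of the 61 s allowed.

- **Laying in:** I took the shaft from the rack's middle slot and laid it in the groove, with the neck end about 63 mm short of the screw. I let it settle, then slid it along with a light 12 N grip, so the fingers would slip before pressing hard.
- **Contact:** the last few millimetres were fine steps. The arm stopped advancing while the force rose to 8.2 N, of which about 2–4 N was sliding friction. This was the highest push I read, against the 20 N limit, but I read the force only at the end of each move.
- **Final checks:** after releasing and backing off, the wrist view shows the neck edge hiding about 1.2 px of the screw tip, where zero gap predicts about 1.1 px. The side view shows the shaft seated in the groove and the other two rods still in their slots. The wrist force was near zero, with nothing touching the robot.
- **Disagreements:** none of the checks failed. My first top and side estimate of the screw tip was about 1 cm too far along. The wrist view corrected it before I moved the shaft.

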